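# Run the prefilter into the cleaning box and hold its sprung lid at the index

## Task

Push the filter sled by its orange post along its guide, under the lintel and all the way home into the white cleaning box while the lid is still shut; then lift the sprung lid by its red bar handle until it lies parallel with the orange index arm at its side, and keep holding it steady there with the fingers on the handle: finish while holding, do not let go, because the spring would close it. Leave the index arm, the turntable's filters, the clear shroud and the brush where they are.

Things in the scene. Friction and masses are not known exactly. Their poses are not given: they have to be found in the camera images.
- station: White open-topped cleaning box, fixed, 200 x 200 mm, rim 110 mm above the bench. Origin: centre of its underside, on the bench. x: from the handle side (near the robot) to the hinge side; y: the sled's way in; z up. The -y wall has a slot 140 mm wide, 60 mm high, under a lintel; a guide with two rails (18 mm high, 150 mm apart) leads to it from y = -0.38.
- sled (a joint): Travel of the black filter sled along the guide, m: 0 = fully out, 0.160 = fully home at its end stop, growing along the station's +y. It starts 0 to 50 mm in. It slides stiffly (2 N friction) and stays where it is left.
- sled_post (a point): Point on the axis of the sled's upright orange post, 50 mm above the bench. Post: 18 mm diameter, from 16 to 66 mm above the bench, on a flat neck 30 mm wide. At the station's x = 0 and y = -0.355 (fully out) to -0.195 (home, 95 mm outside the box wall). Ahead of it a blue-rimmed round mesh prefilter, 110 mm across, is clipped on the sled.
- lid (a joint): Opening angle of the aluminium lid (200 x 200 x 8 mm, about 0.29 kg), rad: 0 = shut and level, grows as its handle side rises; stop at 1.2. A spring closes it: 0.28 Nm when shut plus 0.7 Nm per rad, besides its weight. Lifting straight up at the handle takes about 4 N at first, 10 N at 0.7 rad. Let go, it falls shut.
- lid_handle (a point): Middle of the red bar handle: a round bar, 12 mm diameter, 110 mm long along the station's y, on two legs at its ends, its axis 45 mm above the lid's top, free space below. From the hinge axis it lies at x = -0.165, z = +0.049 m in the lid's frame (= the station's axes when shut); shut, it is 165 mm above the bench. Turns with the lid; the round bar can turn between the fingers.
- hinge (a point): Middle of the lid's hinge axis, at x = +0.094, y = 0, z = 0.116 m of the station; the axis runs along the station's y. The lid's mid-plane passes through this axis.
- index (a joint): Angle of the orange index arm above level, rad, on the same axis and in the same sense as the lid's angle; somewhere from 0.40 to 0.70. This is the angle the lid has to be held at. It is set beforehand and must not be moved.
- index_tip (a point): Tip of the orange index arm: a flat bar 195 mm long, 6 mm thick, 10 mm high, beside the lid's +y edge (112 mm from the lid's middle), pivoted on the lid's hinge axis and pointing to the robot's side and up, in front of a bent-rod steel quadrant. The point lies 195 mm from the hinge axis; axes: x along the arm towards the hinge.
- prefilter1: Loose round mesh prefilter with blue rim, 104 mm across, 20 mm high, lying on the turntable; origin: centre of its underside. Leave alone.
- prefilter2: A second such prefilter on the turntable. Leave alone.
- shroud: Loose clear cyclone shroud, an open cup 100 mm across and 120 mm high, standing on the green mat beyond the box; origin: centre of its underside. Leave alone.
- brush: Loose slim grey dusting brush lying on the bench to the right of the guide, handle towards the robot. Leave alone.

How it is judged:
On the way, in this order (a step that is already met when the one before it is completed fails the run):
1. the sled is fully home while the lid is shut (value of joint sled above 0.153 m and value of joint lid below 0.06 rad), for 0.2 s.
2. the lid is lifted by its handle, sled still home (value of joint sled above 0.153 m and value of joint lid above 0.2 rad and contact force between lid_c2 and the fingers above 1 N), for 0.2 s.
At the end, for the whole second after the job is handed in: The sled is home (within 7 mm of its stop), the fingers hold the lid by its handle (contact force over 2 N), the lid is within 5 degrees (0.087 rad) of the index arm and still (under 0.1 rad/s); index arm within 15 mm and bystanders within 30 mm of where they were (value of joint sled above 0.153 m and angle between the x axis of index_tip and the x axis of lid_handle, either way round below 0.087 rad and velocity of joint lid between -0.1 and 0.1 rad/s and value of joint lid above 0.3 rad and contact force between lid_c2 and the fingers above 2 N and distance of each of prefilter1, prefilter2, shroud, brush from where it was at the start of the episode below 0.03 m); the arm keeps its last pose, push and grip.
It fails at once if the index arm is moved by more than 15 mm (distance of index_tip from where it was at the start of the episode above 0.015 m).
It fails at once if a bystander is moved by more than 30 mm (distance of any of prefilter1, prefilter2, shroud, brush from where it was at the start of the episode above 0.03 m).
It also fails if it takes over 45 s, if anything falls off the work surface, if the arm or the gripper's body presses on something with over 40 N, if the wrist force passes 120 N, or if a joint passes its speed limit or range.

## Robot

A 7-joint arm with a two-finger parallel gripper is mounted at the origin on the work surface. World frame = base frame: x ahead of the robot, y to its left, z up, the work surface at z = 0. Lengths are in m, angles in rad, forces in N, time in s.
With the tool pointing down it reaches from about 0.4 to 0.875 m from the base axis. Payload 6.5 kg.
Tool frame: the origin (TCP) lies at the very end of the fingers, on their centre line; the grasp point (between the pads) lies 19 mm behind it (r.tcp_to_grasp is the distance from the TCP to the grasp point, in m); z points along the fingers, y is the direction in which the jaws open and shut (so a half turn about z gives the same grasp; the last joint's range is limited). The gripper opens to 85 mm and grips with 20 to 120 N. Pads are 22 mm wide; open, the fingers measure 114 mm over their backs; the gripper's body (76 mm by 85 mm) begins 54 mm behind the grasp point. The pads swing forward as they close: fully open they stand 13 mm farther back than shut.
Start: joints at [1.174, 0.536, -0.004, 1.538, 0.003, 1.067, -0.071], TCP at [0.211, -0.615, 0.231] pointing down, gripper open.
Joint ranges: [-2.7, 2.7], [-0.37, 2.16], [-1.27, 1.26], [0.24, 2.4], [-1.31, 4.45], [0.19, 1.91], [-2.76, 2.76]. Speed limits (rad/s): [2.39, 2.39, 3.14, 3.14, 3.14, 3.14, 3.14].

## Interface

Orientations are given as [roll, pitch, yaw] about the fixed x, y, z axes, in that order (R = Rz(yaw) Ry(pitch) Rx(roll)).
In Python, from bench import r gives the robot as it stands.
- The arm moves only by the tool move_arm, never from a script. Its argument "commands" is a list that holds one entry, the list of rows, each a list of 7 numbers: the shift along the tool's x, y, z in mm, then the turn, a rotation vector about the tool's x, y, z in rad, then the finger opening in mm, from 0 to 85.4. A call has 1 to 20 rows; each row shifts and turns the commanded pose from where the row before left it, along the tool's axes as they then stand; what a row does not reach is not made up. A row lasts 1/10 s, in which the tool goes at most 50 mm and 8.59 degrees, less where a joint would pass 70% of its speed; a pose out of reach is approached as far as the arm can. A call is refused whole if a number of a shift passes 50 or a number of a turn 0.15, either way. A call with a gripper value outside its range is refused whole. The fingers move at their own pace and stop on an object; "newtons" is the grip in N (left out, the last holds). Time passes only in rows, so rows that do not move let the fingers close. It gives the time, the measured TCP pose, the force and the opening at its end, in the units of the state.
- r.get_state(): the state, without advancing time (a new reading comes with each control period).
- r.get_image(name): name is "scene" or "top"; returns a dict with "frame" (420x560x3 uint8, red, green, blue), "mtx" (3x3 intrinsics, pixels), "k1" (the pictures are not rectified: a ray, as slopes to the right and down, at radius r is drawn at 1 + k1 r^2 times it, then the intrinsics apply), "rvec" (rotation vector, rad) and "tvec" (3), from world to camera coordinates, as OpenCV has them. Camera axes: x right, y down, z forward; pixel columns grow to the right and rows downward; lengths in m; the calibration is good to about 2 mm. A picture is of the moment at which its call begins. There is no depth.
- r.hand_in(): hands the job in, once; it reports no verdict.
The state is a dict: "time_s": time; "joint_pos": joint angles; "dq": joint speeds; "tau": joint torques, N m; "position": TCP position; "tool_rot": TCP orientation; "wrist_force": force on the tool from outside, world axes, zero at the start; "ft_torque": the same for the moment, N m; "gripper_width": opening from 0.0 (shut) to 1.0 (fully open).
Only numpy, scipy, OpenCV 4.12 (cv2) and the standard library are available. Lean on these libraries where they do the work, as an engineer would, in place of code of your own. Each camera call takes 0.05 s, during which the arm holds its last target. There are 200 camera calls.

## Working session

There is one attempt and no reset: what is moved stays moved. The work goes in short steps, Python scripts to look and compute and a tool call to move; the robot and the scene stay as the last step left them, time stands still between calls to the robot, and variables do not carry over. Pictures are saved under pics/ and viewed, about 8 in all and at most 12, crops included, and the job is handed in when it is done.

Besides the shell and the picture viewer there is one more tool, called after "Call:" as name([rows], argument=value, ...), one row to a line, values as JSON. move_arm: Moves the arm, as the interface text tells. Its arguments: {"type":"object","properties":{"commands":{"type":"array"},"newtons":{"type":"number"}},"required":["commands"]}

```bash
ls; mkdir -p pics
python3 - <<'E'
from bench import r
import cv2
for n in("scene","top"):
    d=r.get_image(n); cv2.imwrite(f"pics/{n}0.png",d["frame"][:,:,::-1])
    R,_=cv2.Rodrigues(d["rvec"]); print(n,d["mtx"],d["k1"],-R.T@d["tvec"].ravel())
print(r.get_state(), r.tcp_to_grasp)
E
```

```text
pics
scene [[497.31646213   0.         279.79222207]
 [  0.         497.31646213 207.65311011]
 [  0.           0.           1.        ]] 0.024712851954848465 [ 1.49118723 -0.36399917  1.58876891]
top [[410.90993592   0.         274.98754921]
 [  0.         410.90993592 209.68981783]
 [  0.           0.           1.        ]] -0.09829994998342709 [0.35772574 0.04474565 1.55482422]
{'time_s': 0.1, 'joint_pos': array([ 1.17381387,  0.53708503, -0.00442761,  1.53876288,  0.00258292,
        1.06729336, -0.07119258]), 'dq': array([ 0.00029162, -0.00133603,  0.00019139, -0.00150851, -0.00235537,
       -0.00057242,  0.00074073]), 'tau': array([ 3.42717423e-03, -5.84560454e+01,  1.05235733e+00, -2.59773785e+01,
        1.26412843e-02,  4.56178794e-03,  5.51557673e-05]), 'position': array([ 0.21091225, -0.61423681,  0.23050874]), 'tool_rot': array([-3.14005334e+00,  1.04905635e-04,  3.30843931e-01]), 'wrist_force': array([-0.65279259,  0.5442598 , -0.86046656]), 'ft_torque': array([0.02327602, 0.0230424 , 0.01123384]), 'gripper_width': 0.9992303119575529} 0.0187
```

View pics/scene0.png

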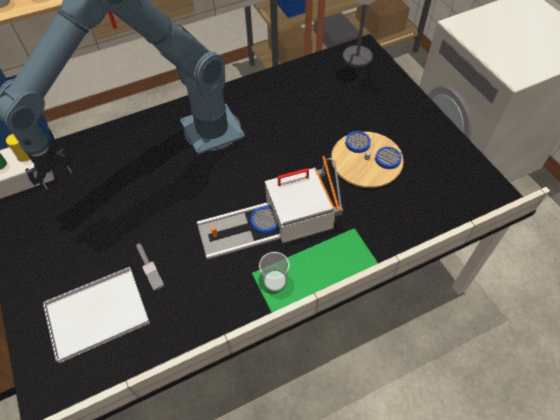

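View pics/top0.png

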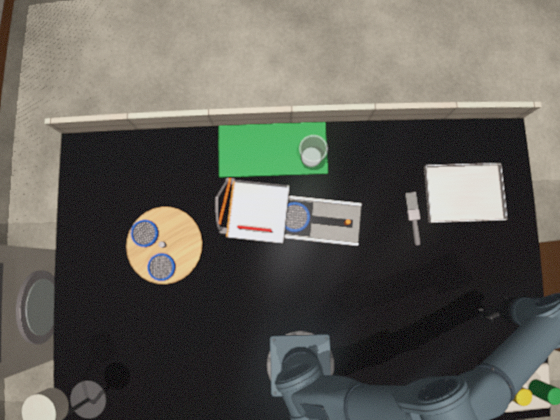

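The scene view has the post at about (213,232), the red handle at (293,177) and the orange index arm at (331,182). In the top view they are at (347,222), (255,229) and (227,205).

```bash
cat > h.py <<'E'
from bench import r
import cv2, numpy as np
def ray(d,uv):
    K=d["mtx"]; p=(np.asarray(uv,float)-[K[0,2],K[1,2]])/[K[0,0],K[1,1]]
    u=p.copy()
    for _ in range(20): u=p/(1+d["k1"]*(u@u))
    R,_=cv2.Rodrigues(np.asarray(d["rvec"])); t=np.asarray(d["tvec"]).ravel()
    v=R.T@np.append(u,1); return -R.T@t, v/np.linalg.norm(v)
def onz(d,uv,z):
    c,v=ray(d,uv); return c+v*(z-c[2])/v[2]
def two(a,ua,b,ub):
    (c,v),(e,w)=ray(a,ua),ray(b,ub)
    s=np.linalg.lstsq(np.c_[v,-w],e-c,rcond=None)[0]
    p,q=c+s[0]*v,e+s[1]*w; return (p+q)/2,np.linalg.norm(p-q)
def blobs(d,col,box,amin=8):
    h=cv2.cvtColor(d["frame"],cv2.COLOR_RGB2HSV); H,S,V=cv2.split(h)
    m={"red":((H<5)|(H>172))&(S>150)&(V>70),"orange":(H>=5)&(H<20)&(S>150)&(V>80)}[col].astype(np.uint8)
    x0,y0,x1,y1=box; k=np.zeros_like(m); k[y0:y1,x0:x1]=m[y0:y1,x0:x1]
    n,l,s,c=cv2.connectedComponentsWithStats(k,connectivity=8)
    return [(s[i,4],c[i].round(1),cv2.boxPoints(cv2.minAreaRect(np.argwhere(l==i)[:,::-1].astype(np.float32))).round(1)) for i in range(1,n) if s[i,4]>=amin]
E
python3 - <<'E'
from h import *
S=r.get_image("scene");T=r.get_image("top")
for n,d,b in(("S",S,(190,150,350,260)),("T",T,(205,170,370,250))):
    for c in("red","orange"):
        for a in blobs(d,c,b): print(n,c,a[0],a[1],a[2].tolist())
    f=d["frame"][b[1]:b[3],b[0]:b[2],::-1]
    cv2.imwrite(f"pics/c{n}.png",cv2.resize(f,None,fx=4,fy=4,interpolation=cv2.INTER_CUBIC))
a,b=cv2.imread("pics/cS.png"),cv2.imread("pics/cT.png")
w=800; im=np.zeros((800,800,3),np.uint8)
a=a[:, :640];b=b[:,:660]
im[:a.shape[0],:a.shape[1]]=a; im[440:440+320,:b.shape[1]]=b
cv2.imwrite("pics/crop.png",im[:760])
E
```

```text
S red 107 [292.9 172.7] [[276.8999938964844, 175.60000610351562], [307.29998779296875, 165.8000030517578], [309.1000061035156, 171.3000030517578], [278.6000061035156, 181.10000610351562]]
S orange 192 [330.4 182.5] [[321.20001220703125, 156.1999969482422], [324.6000061035156, 155.3000030517578], [339.8999938964844, 209.6999969482422], [336.5, 210.6999969482422]]
S orange 69 [325.5 190.1] [[316.6000061035156, 173.1999969482422], [318.3999938964844, 172.39999389648438], [333.79998779296875, 205.60000610351562], [332.0, 206.5]]
S orange 41 [214.1 231.8] [[212.0, 227.0], [217.0, 227.0], [217.0, 236.0], [212.0, 236.0]]
T red 67 [253.9 228.3] [[237.8000030517578, 227.8000030517578], [238.0, 225.6999969482422], [270.20001220703125, 229.0], [270.0, 231.10000610351562]]
T orange 202 [225.  200.3] [[216.6999969482422, 223.1999969482422], [228.39999389648438, 176.60000610351562], [235.60000610351562, 178.39999389648438], [224.0, 225.0]]
T orange 8 [228.4 211.6] [[228.0, 210.0], [229.0, 210.0], [229.0, 214.0], [228.0, 214.0]]
T orange 27 [347.  221.9] [[344.0, 220.0], [350.0, 220.0], [350.0, 224.0], [344.0, 224.0]]
```

View pics/crop.png

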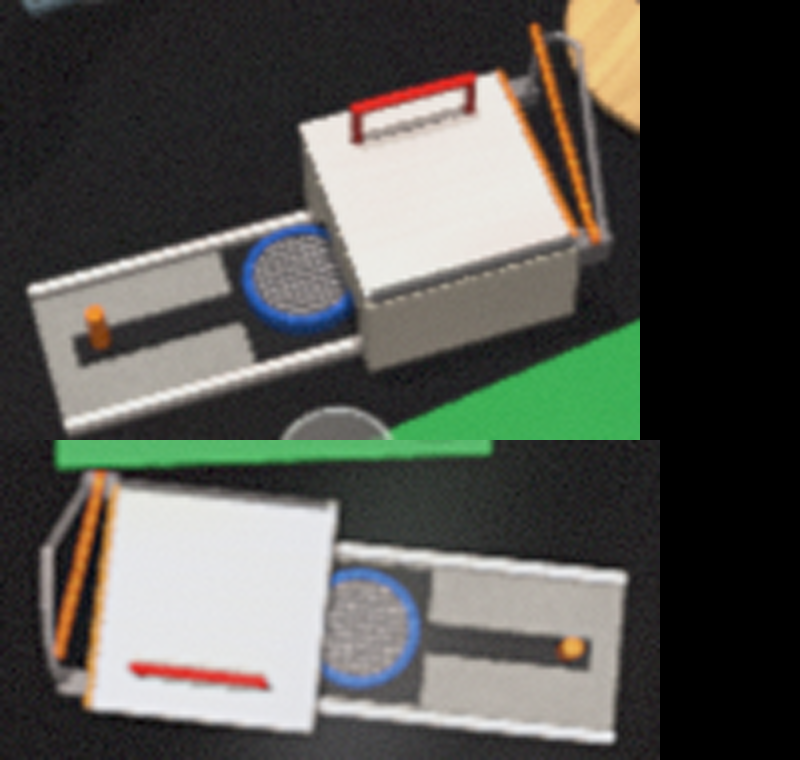

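Run:
```python
from h import *
S=r.get_image("scene");T=r.get_image("top")
f=lambda *a:[np.round(x,4) for x in two(S,a[0],T,a[1])]
h1=f((308.3,169.8),(237.7,227)); h2=f((278.3,177.5),(270.8,230.3)); print("handle",h1,h2,"z165",onz(T,(254,228.4),.165))
print("post top centroid",f((213.5,228),(347.5,221.5)),"z.066",onz(T,(347.5,221.7),.064), "S",onz(S,(214.1,231.8),.045))
tip=f((324.2,157),(220,223.7));hg=f((338.7,210),(229.7,178.7)); print("tip,hinge",tip,hg)
d=tip[0]-hg[0]; print("len",np.linalg.norm(d),"ang",np.arctan2(d[2],np.hypot(*d[:2])))
# lid corners top z=.120; guide end corners z=.018
for u in((113,486),(335,502),(312,732),(87,708)): print("lid",onz(T,(u[0]/4+205,(u[1]-440)/4+170),.120).round(4))
for u in((626,573),(612,740)): print("rail",onz(T,(u[0]/4+205,(u[1]-440)/4+170),.018).round(4))
# yaw candidates
y=(h1[0]-h2[0]); print("yaw +y dir",np.arctan2(-y[0],y[1]))
```

```text
handle [array([0.4981, 0.2054, 0.1566]), np.float64(0.0048)] [array([0.4829, 0.0914, 0.1594]), np.float64(0.0032)] z165 [0.49003128 0.14663855 0.165     ]
post top centroid [array([ 0.5152, -0.1871,  0.0594]), np.float64(0.0023)] z.066 [ 0.51364286 -0.1874339   0.064     ] S [ 0.5226949  -0.18843949  0.045     ]
tip,hinge [array([0.5067, 0.2608, 0.2077]), np.float64(0.01)] [array([0.6779, 0.236 , 0.1111]), np.float64(0.003)]
len 0.1981313705600402 ang 0.5092875096027172
lid [0.6647 0.2208 0.12  ]
lid [0.6435 0.0231 0.12  ]
lid [0.4402 0.0498 0.12  ]
lid [0.4668 0.2464 0.12  ]
rail [ 0.5869 -0.2513  0.018 ]
rail [ 0.4298 -0.2295  0.018 ]
yaw +y dir -0.13255153229667394
```

Call:
move_arm([
  [[33,-23.4,0,0,0,0,60],[33,-23.4,0,0,0,0,60],[33,-23.4,0,0,0,0,60],[33,-23.4,0,0,0,0,60],[33,-23.4,0,0,0,0,60],[33,-23.4,0,0,0,0,60],[33,-23.4,0,0,0,0,60],[33,-23.4,0,0,0,0,60],[33,-23.4,0,0,0,0,60],[33,-23.4,0,0,0,0,60],[33,-23.4,0,0,0,0,60],[33,-23.4,0,0,0,0,60],[33,-23.4,0,0,0,0,60]],
], newtons=40)

```text
time_s: 1.6
position: [0.5188, -0.1864, 0.2314]
tool_rot: [3.141, -0.0, 0.331]
wrist_force: [-0.2, 0.3, 0.4]
gripper_width: 0.701
```

Call:
move_arm([
  [[0,0,0,0,0,-0.139,60],[0,0,0,0,0,-0.139,60],[0,0,0,0,0,-0.139,60],[0,0,0,0,0,-0.139,60],[0,0,0,0,0,-0.139,60],[0,0,0,0,0,-0.139,60],[0,0,0,0,0,-0.139,60],[0,0,0,0,0,-0.139,60],[0,0,0,0,0,0,60]],
])

```text
time_s: 2.5
position: [0.518, -0.1878, 0.2312]
tool_rot: [-3.142, -0.0, 1.444]
wrist_force: [0.5, -0.1, -0.2]
gripper_width: 0.702
```

Call:
move_arm([
  [[0,0,33,0,0,0,60],[0,0,33,0,0,0,60],[0,0,33,0,0,0,60],[0,0,33,0,0,0,60],[0,0,33,0,0,0,60],[0,0,29,0,0,0,60],[0,0,0,0,0,0,60]],
])

```text
time_s: 3.2
position: [0.5151, -0.1869, 0.034]
tool_rot: [-3.135, -0.001, 1.44]
wrist_force: [-1.0, -0.3, 0.6]
gripper_width: 0.701
```

Run:
```python
from h import *
S=r.get_image("scene");T=r.get_image("top")
a=S["frame"][180:270,170:290,::-1];b=T["frame"][180:270,290:390,::-1]
cv2.imwrite("pics/g1.png",cv2.resize(np.hstack([a,b]),None,fx=3.6,fy=3.6,interpolation=cv2.INTER_CUBIC))
```

```text
(no output)
```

View pics/g1.png

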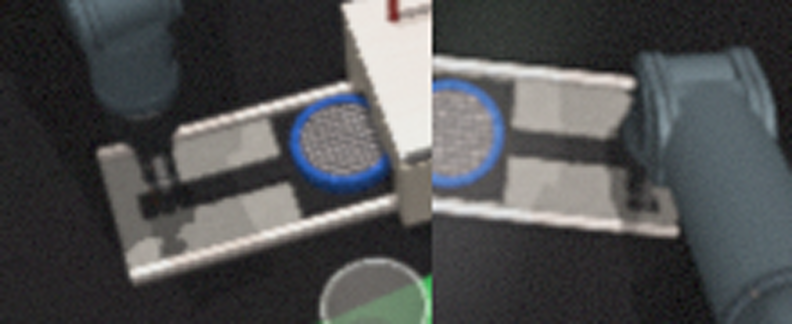

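The crop shows the fingers over the post, which is hidden, at about crop (155,170). I'll close and judge by the opening, which should be 18 mm (about 0.21).

Call:
move_arm([
  [[0,0,0,0,0,0,0],[0,0,0,0,0,0,0],[0,0,0,0,0,0,0],[0,0,0,0,0,0,0],[0,0,0,0,0,0,0],[0,0,0,0,0,0,0],[0,0,0,0,0,0,0]],
], newtons=40)

```text
time_s: 4.0
position: [0.5184, -0.1881, 0.0386]
tool_rot: [3.141, 0.001, 1.442]
wrist_force: [-2.5, -0.7, 7.0]
gripper_width: 0.198
```

Call:
move_arm([
  [[10,0,-1,0,0,0,0],[15,0,-1,0,0,0,0],[15,0,0,0,0,0,0],[15,0,0,0,0,0,0],[15,0,0,0,0,0,0],[15,0,0,0,0,0,0],[15,0,0,0,0,0,0],[15,0,0,0,0,0,0],[5,0,0,0,0,0,0],[0,0,0,0,0,0,0]],
])

```text
time_s: 5.0
position: [0.5353, -0.0664, 0.0391]
tool_rot: [3.138, -0.002, 1.445]
wrist_force: [7.1, 1.0, -13.2]
gripper_width: 0.194
```

Call:
move_arm([
  [[4,0,0,0,0,0,0],[4,0,0,0,0,0,0],[3,0,0,0,0,0,0],[0,0,0,0,0,0,0]],
])

```text
time_s: 5.4
position: [0.5366, -0.057, 0.0391]
tool_rot: [3.138, -0.001, 1.443]
wrist_force: [7.9, -1.9, -14.0]
gripper_width: 0.196
```

Call:
move_arm([
  [[3,0,0,0,0,0,0],[3,0,0,0,0,0,0],[0,0,0,0,0,0,0]],
])

```text
time_s: 5.7
position: [0.5368, -0.0555, 0.039]
tool_rot: [3.139, 0.004, 1.44]
wrist_force: [7.1, -10.6, -12.7]
gripper_width: 0.194
```

Call:
move_arm([
  [[3,0,0,0,0,0,0],[2,0,0,0,0,0,0],[0,0,0,0,0,0,0]],
])

```text
time_s: 6.0
position: [0.5367, -0.0554, 0.039]
tool_rot: [3.14, 0.009, 1.437]
wrist_force: [5.3, -22.0, -10.2]
gripper_width: 0.197
```

The force rises with no motion, at y = -0.055 where -0.057 was predicted, so the sled is at its stop. Releasing and going up.

Call:
move_arm([
  [[0,0,0,0,0,0,50],[0,0,0,0,0,0,50],[0,0,0,0,0,0,50],[0,0,0,0,0,0,50],[0,0,-20,0,0,0,50],[0,0,-40,0,0,0,50],[0,0,-40,0,0,0,50],[0,0,-40,0,0,0,50],[0,0,-40,0,0,0,50],[0,0,-40,0,0,0,50],[0,0,0,0,0,0,50]],
])

```text
time_s: 7.1
position: [0.5394, -0.046, 0.2649]
tool_rot: [3.132, -0.001, 1.444]
wrist_force: [0.8, -0.4, -0.2]
gripper_width: 0.589
```

Run:
```python
from h import *
S=r.get_image("scene");T=r.get_image("top")
for n,d,b in(("S",S,(190,150,350,260)),("T",T,(205,170,370,250))):
    for c in("red","orange"):
        for a in blobs(d,c,b,5): print(n,c,a[0],a[1],a[2].tolist())
a=S["frame"][140:270,190:350,::-1];b=T["frame"][140:270,200:360,::-1]
cv2.imwrite("pics/g2.png",cv2.resize(np.hstack([a,b]),None,fx=2.5,fy=2.5,interpolation=cv2.INTER_CUBIC))
```

```text
S red 112 [292.4 173. ] [[275.79998779296875, 175.89999389648438], [306.3999938964844, 163.89999389648438], [309.6000061035156, 172.0], [279.0, 184.0]]
S orange 190 [330.5 182.6] [[321.20001220703125, 156.1999969482422], [324.5, 155.3000030517578], [339.8999938964844, 209.8000030517578], [336.6000061035156, 210.6999969482422]]
S orange 8 [315.4 168.6] [[314.0, 167.0], [315.20001220703125, 166.39999389648438], [317.20001220703125, 170.39999389648438], [316.0, 171.0]]
S orange 71 [325.5 189.9] [[316.6000061035156, 173.1999969482422], [318.5, 172.3000030517578], [333.79998779296875, 205.60000610351562], [332.0, 206.5]]
S orange 39 [248.9 221.9] [[247.0, 217.0], [251.0, 217.0], [251.0, 226.0], [247.0, 226.0]]
T red 66 [253.9 228.3] [[237.8000030517578, 227.8000030517578], [238.0, 225.60000610351562], [270.20001220703125, 228.89999389648438], [270.0, 231.10000610351562]]
T orange 179 [224.2 201.4] [[216.6999969482422, 223.1999969482422], [227.89999389648438, 176.5], [232.10000610351562, 177.5], [220.8000030517578, 224.1999969482422]]
T orange 18 [231.1 191.6] [[229.60000610351562, 197.89999389648438], [231.39999389648438, 184.89999389648438], [232.60000610351562, 185.10000610351562], [230.6999969482422, 198.10000610351562]]
T orange 19 [229.  207.8] [[227.60000610351562, 213.0], [229.0, 201.89999389648438], [230.39999389648438, 202.0], [229.0, 213.10000610351562]]
T orange 9 [227.6 218.7] [[227.0, 216.0], [228.0, 216.0], [228.0, 221.0], [227.0, 221.0]]
T orange 6 [226.7 225.5] [[226.0, 224.0], [227.0, 224.0], [227.0, 227.0], [226.0, 227.0]]
```

View pics/g2.png

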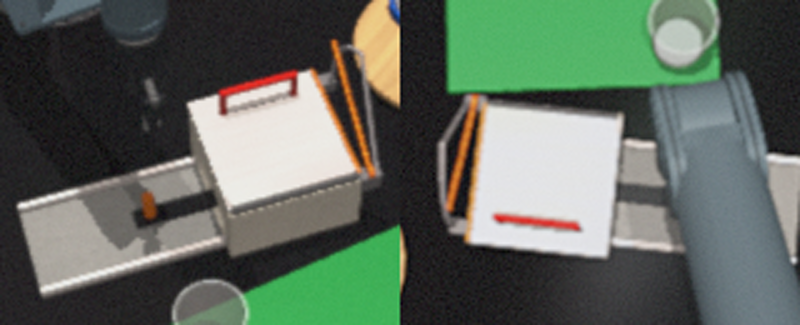

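```bash
cat >> h.py <<'E'
O=np.array([.5604,.136,0]);Y=-.131
X=np.array([np.cos(Y),np.sin(Y),0]);Yv=np.array([-np.sin(Y),np.cos(Y),0])
def ony(d,uv,y):
    c,v=ray(d,uv); p=c+v*((y-(c-O)@Yv)/(v@Yv))-O; return np.array([p@X,p[2]])
def linang(d,p,q,y):
    a,b=ony(d,p,y),ony(d,q,y); e=a-b; return a.round(4),b.round(4),np.hypot(*e).round(4),np.arctan2(e[1],-e[0]).round(4)
E
python3 - <<'E'
from h import *
S=r.get_image("scene");T=r.get_image("top")
print("post",onz(S,(248.9,221.9),.045), np.array([*onz(S,(248.9,221.9),.045)-onz(S,(214.1,231.8),.045)])@Yv)
for y in(.105,.112,.118): print(y,linang(S,(322.7,155.8),(338.2,210.2),y))
print("lid stripe",linang(S,(314.5,167.5),(332.9,206.1),.100))
for n in (.165,.171): print((onz(T,(254,228.4),n)-O)@X,(onz(T,(254,228.4),n)-O)@Yv)
E
```

```text
post [ 0.54019625 -0.0574951   0.045     ] 0.13210855597719684
0.105 (array([-0.0465,  0.2463]), array([0.1201, 0.1384]), np.float64(0.1984), np.float64(0.5749))
0.112 (array([-0.0616,  0.2267]), array([0.1074, 0.1172]), np.float64(0.2013), np.float64(0.5749))
0.118 (array([-0.0745,  0.2099]), array([0.0965, 0.099 ]), np.float64(0.2038), np.float64(0.5749))
lid stripe (array([-0.1   ,  0.1204]), array([0.0863, 0.1197]), np.float64(0.1863), np.float64(0.004))
-0.0711554536656861 0.001355441425457473
-0.07166427520656339 0.0008447191772080983
```

Call:
move_arm([
  [[31,-12.2,0,0,0,0,60],[31,-12.2,0,0,0,0,60],[31,-12.2,0,0,0,0,60],[31,-12.2,0,0,0,0,60],[31,-12.2,0,0,0,0,60],[30,-12.2,0,0,0,0,60],[0,0,0,0,0,0,60],[0,0,0,0,0,0,60]],
])

```text
time_s: 8.1
position: [0.4862, 0.1462, 0.258]
tool_rot: [-3.139, 0.001, 1.445]
wrist_force: [0.1, -0.5, -0.1]
gripper_width: 0.699
```

Call:
move_arm([
  [[0,2,20,0,0,0,60],[0,1,30,0,0,0,60],[0,0,30,0,0,0,60],[0,0,20,0,0,0,60],[0,0,11,0,0,0,60],[0,0,0,0,0,0,60]],
])

```text
time_s: 8.7
position: [0.4892, 0.1441, 0.1466]
tool_rot: [-3.138, 0.002, 1.441]
wrist_force: [-0.5, -0.6, -0.0]
gripper_width: 0.701
```

Call:
move_arm([
  [[0,0,0,0,0,0,0],[0,0,0,0,0,0,0],[0,0,0,0,0,0,0],[0,0,0,0,0,0,0],[0,0,0,0,0,0,0],[0,0,0,0,0,0,0],[0,0,0,0,0,0,0]],
], newtons=60)

```text
time_s: 9.4
position: [0.4932, 0.1454, 0.1496]
tool_rot: [3.136, -0.002, 1.442]
wrist_force: [6.8, -1.1, -2.4]
gripper_width: 0.115
```

Call:
move_arm([
  [[0,1.4,-4.1,0,0,0,0],[0,1.4,-4.1,0,0,0,0],[0,1.4,-4,0,0,0,0],[0,1.5,-4,0,0,0,0],[0,1.7,-3.9,0,0,0,0],[0,1.8,-3.9,0,0,0,0],[0,1.9,-3.9,0,0,0,0],[0,1.9,-3.9,0,0,0,0],[0,2.1,-3.7,0,0,0,0],[0,2.2,-3.7,0,0,0,0],[0,2.3,-3.7,0,0,0,0],[0,2.3,-3.7,0,0,0,0],[0,0,0,0,0,0,0],[0,0,0,0,0,0,0]],
])

```text
time_s: 10.8
position: [0.5128, 0.1426, 0.1948]
tool_rot: [3.14, -0.001, 1.442]
wrist_force: [6.0, 0.5, -9.2]
gripper_width: 0.117
```

Run:
```python
from h import *
S=r.get_image("scene");T=r.get_image("top")
for n,d,b in(("S",S,(190,120,350,260)),):
    for c in("red","orange"):
        for a in blobs(d,c,b,5): print(n,c,a[0],a[1],a[2].tolist())
a=S["frame"][120:250,220:380,::-1];b=T["frame"][140:270,200:360,::-1]
cv2.imwrite("pics/g3.png",cv2.resize(np.hstack([a,b]),None,fx=2.5,fy=2.5,interpolation=cv2.INTER_CUBIC))
```

```text
S red 12 [307.7 166.8] [[305.0, 166.0], [310.0, 166.0], [310.0, 168.0], [305.0, 168.0]]
S red 38 [284.1 173.4] [[276.6000061035156, 175.0], [289.5, 167.5], [291.8999938964844, 171.5], [279.0, 179.0]]
S orange 190 [330.4 182.5] [[321.20001220703125, 156.1999969482422], [324.5, 155.3000030517578], [339.8999938964844, 209.8000030517578], [336.5, 210.6999969482422]]
S orange 16 [317.8 163.9] [[315.70001220703125, 160.10000610351562], [317.1000061035156, 159.60000610351562], [320.3999938964844, 168.5], [319.0, 169.0]]
S orange 16 [322.9 177.4] [[320.70001220703125, 173.10000610351562], [322.20001220703125, 172.60000610351562], [325.0, 181.0], [323.5, 181.5]]
S orange 35 [328.  191.6] [[323.8999938964844, 183.39999389648438], [325.79998779296875, 182.6999969482422], [332.0, 200.0], [330.1000061035156, 200.6999969482422]]
S orange 11 [332.5 204.5] [[331.0, 202.0], [332.5, 201.5], [334.5, 207.5], [333.0, 208.0]]
S orange 37 [249.2 221.7] [[246.6999969482422, 217.1999969482422], [250.1999969482422, 216.6999969482422], [251.60000610351562, 225.89999389648438], [248.10000610351562, 226.39999389648438]]
```

View pics/g3.png

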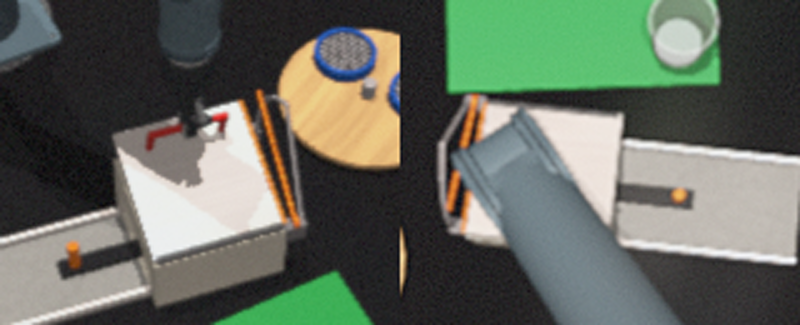

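The lid is rising in the fingers: the handle is held near crop (190,125), and the lid edge stripe is turning toward the arm. Comparing their angles in one view.

```bash
cat >> h.py <<'E'
def angles():
    S=r.get_image("scene"); h=cv2.cvtColor(S["frame"],cv2.COLOR_RGB2HSV); H,Sa,V=cv2.split(h)
    m=((H>=5)&(H<20)&(Sa>120)&(V>70)).astype(np.uint8); m[:,:308]=0; m[:,345:]=0; m[:150]=0; m[215:]=0
    n,l,s,c=cv2.connectedComponentsWithStats(m,connectivity=8)
    arm=1+np.argmax(s[1:,4]); out=[]
    for sel,y in((l==arm,.112),((l>0)&(l!=arm),.100)):
        p=np.argwhere(sel)[:,::-1].astype(np.float32)
        if len(p)<20: out.append("few"); continue
        vx,vy,x0,y0=cv2.fitLine(p,cv2.DIST_HUBER,0,.01,.01).ravel()
        f=lambda v:(x0+vx/vy*(v-y0),v)
        out.append((len(p),linang(S,f(p[:,1].min()),f(p[:,1].max()),y)))
    return out
E
python3 - <<'E'
from h import *
print(*angles(),sep="\n")
T=r.get_image("top")
S=r.get_image("scene"); print(two(S,(322.7,156),T,(219,223.5)))
E
```

```text
(323, (array([-0.0711,  0.2204]), array([0.0999, 0.108 ]), np.float64(0.2047), np.float64(0.5815)))
few
(array([0.50537417, 0.25940109, 0.21381661]), np.float64(0.0021256958354341836))
```

```bash
sed -i 's/(Sa>120)&(V>70)/(Sa>150)\&(V>80)/' h.py
python3 - <<'E'
from h import *
print(*angles(),sep="\n")
p=r.get_state()["position"]+[0,0,.019]-O; x,z=p@X-.094,p[2]-.116
print(x,z,np.hypot(x,z),np.arctan2(z,-x)-.2887)
E
```

```text
(202, (array([-0.0616,  0.231 ]), array([0.1052, 0.1154]), np.float64(0.203), np.float64(0.6059)))
(63, (array([-0.0869,  0.1794]), array([0.0664, 0.1308]), np.float64(0.1608), np.float64(0.3067)))
-0.14215507227350205 0.09768178914879862 0.17248129320130615 0.3133493129387516
```

Call:
move_arm([
  [[0,2.5,-3.5,0,0,0,0],[0,2.5,-3.5,0,0,0,0],[0,2.6,-3.4,0,0,0,0],[0,2.7,-3.4,0,0,0,0],[0,2.8,-3.3,0,0,0,0],[0,2.9,-3.2,0,0,0,0],[0,3,-3.1,0,0,0,0],[0,3,-3,0,0,0,0],[0,0,0,0,0,0,0],[0,0,0,0,0,0,0]],
])

```text
time_s: 12.1
position: [0.5325, 0.1399, 0.2213]
tool_rot: [-3.139, 0.001, 1.443]
wrist_force: [-5.7, -0.6, -4.7]
gripper_width: 0.113
```

Run:
```python
from h import *
print(*angles(),sep="\n")
p=r.get_state()["position"]+[0,0,.019]-O; x,z=p@X-.094,p[2]-.116
print(x,z,np.hypot(x,z),np.arctan2(z,-x)-.2887)
S=r.get_image("scene");T=r.get_image("top")
a=S["frame"][145:225,290:360,::-1];b=T["frame"][165:245,200:270,::-1]
cv2.imwrite("pics/g4.png",cv2.resize(np.hstack([a,b]),None,fx=5.6,fy=5.6,interpolation=cv2.INTER_CUBIC))
```

```text
(245, (array([-0.059 ,  0.2285]), array([0.0995, 0.1075]), np.float64(0.1994), np.float64(0.652)))
(32, (array([-0.0716,  0.2135]), array([0.0005, 0.1728]), np.float64(0.0828), np.float64(0.5138)))
-0.12220301955540773 0.12424763483239341 0.17427292603816333 0.5049942191546541
```

View pics/g4.png

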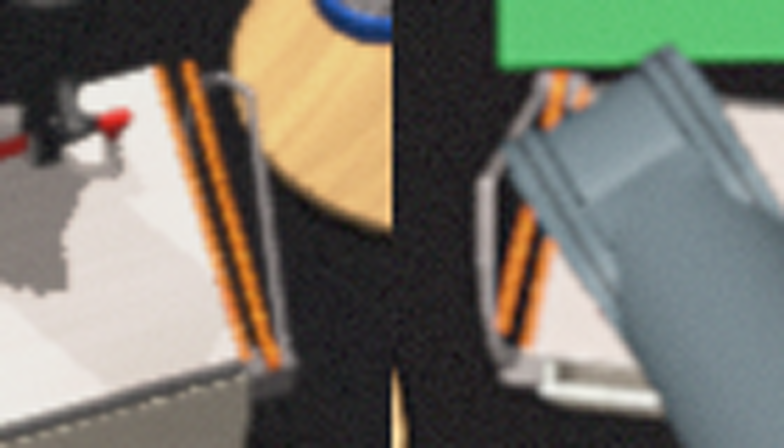

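In this crop the lid stripe (162,68)→(245,360) and the arm (190,62)→(272,365) are nearly parallel. I'll refine with sub-pixel row peaks on averaged frames.

```bash
cat >> h.py <<'E'
def fine(n=6):
    D=[r.get_image("scene") for _ in range(n)]; S=D[0]
    F=np.mean([d["frame"].astype(float) for d in D],0); W=F[...,0]-F[...,2]; W[W<60]=0
    fa=lambda v:322.7+15.5/54.4*(v-155.8); L,A=[],[]
    for v in range(160,206):
        u=np.arange(305,346); w=W[v,305:346]
        # valley-separated peaks
        a=int(round(fa(v)))-305; a=a-2+np.argmax(w[a-2:a+3])
        lo=a-1
        while lo>0 and w[lo-1]<w[lo]: lo-=1
        s=slice(lo+1,a+5); A.append((u[s]@w[s]/w[s].sum(),v))
        s=slice(max(lo-7,0),lo+1)
        if w[s].max()>90: b=s.start+np.argmax(w[s]); t=slice(max(b-1,0),b+2); L.append((u[t]@w[t]/w[t].sum(),v))
    out=[]
    for P,y in((A,.112),(L,.1)):
        vx,vy,x0,y0=cv2.fitLine(np.array(P,np.float32),cv2.DIST_HUBER,0,.01,.01).ravel()
        f=lambda v:(x0+vx/vy*(v-y0),v); res=np.std([p[0]-f(p[1])[0] for p in P])
        out.append((len(P),round(vx/vy,4),round(res,2),linang(S,f(162),f(204),y)))
    return out
E
python3 - <<'E'
from h import *
print(*fine(),sep="\n")
E
```

```text
(46, np.float32(0.2836), np.float64(0.1), (array([-0.0411,  0.2155]), array([0.0888, 0.1306]), np.float64(0.1552), np.float64(0.5793)))
(46, np.float32(0.3054), np.float64(0.14), (array([-0.0593,  0.1996]), array([0.0792, 0.1232]), np.float64(0.1582), np.float64(0.504)))
```

Call:
move_arm([
  [[0,1.8,-1.8,0,0,0,0],[0,1.9,-1.8,0,0,0,0],[0,1.9,-1.8,0,0,0,0],[0,2,-1.8,0,0,0,0],[0,0,0,0,0,0,0],[0,0,0,0,0,0,0],[0,0,0,0,0,0,0]],
])

```text
time_s: 13.25
position: [0.5394, 0.1389, 0.2286]
tool_rot: [-3.138, 0.002, 1.443]
wrist_force: [-8.1, 0.9, -0.3]
gripper_width: 0.112
```

Run:
```python
from h import *
print(*fine(),sep="\n")
s=r.get_state();p=s["position"]+[0,0,.019]-O; x,z=p@X-.094,p[2]-.116
print(x,z,np.hypot(x,z),np.arctan2(z,-x)-.2887,s["gripper_width"],s["wrist_force"],s["time_s"])
S=r.get_image("scene");T=r.get_image("top")
a=S["frame"][130:250,200:360,::-1];b=T["frame"][130:250,110:360,::-1]
cv2.imwrite("pics/g5.png",cv2.resize(np.hstack([a,b]),None,fx=1.9,fy=1.9,interpolation=cv2.INTER_CUBIC))
```

```text
(46, np.float32(0.2832), np.float64(0.1), (array([-0.0411,  0.2156]), array([0.0887, 0.1305]), np.float64(0.1552), np.float64(0.5808)))
(46, np.float32(0.292), np.float64(0.15), (array([-0.0527,  0.207 ]), array([0.0807, 0.1252]), np.float64(0.1565), np.float64(0.5504)))
-0.11518935920259789 0.1316351729283352 0.17491828728116976 0.5632293997409361 0.11431954900963448 [-8.11111545 -0.80212523 -0.64074649] 13.55
```

View pics/g5.png

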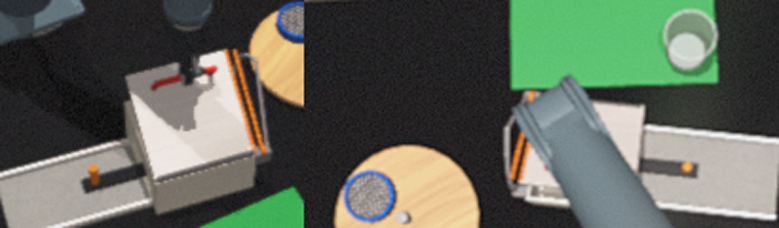

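The lid and arm agree within about 0.03 rad, the sled post hasn't moved, and the hold is steady. Handing in.

Run:
```python
from h import *
S=r.get_image("scene"); print([ (a[0],a[1]) for a in blobs(S,"orange",(235,205,265,235))])
print(np.abs(r.get_state()["dq"]).max()); print(r.hand_in())
```

```text
[(np.int32(39), array([249.2, 221.7]))]
0.0017905987883131155
the job is handed in; nothing more can be done
None
```

I pushed the sled home with the lid shut, then lifted the lid by its red handle to the index arm's angle. I handed in at about 14 s while still holding it; no verdict was reported.

- **Sled:** I gripped the orange post and pushed until the force rose to about 22 N with no further motion. The picture shows 132 mm of travel from about 28 mm in, so about 160 mm in all. The post was at the same pixel just before hand-in.
- **Lid angle:** the lid reads 0.55 rad in the picture and 0.56 rad from the gripper position.
- **Index arm:** it reads 0.58 rad in the same view. Rougher two-view estimates gave 0.51 to 0.54 rad. Every one of these is within about 0.055 rad of the lid, against the 0.087 rad allowed.
- **Hold:** the grip was set to 60 N with the bar between the pads. The arm was still, with joint speeds under 0.002 rad/s. I could not measure the contact force on the handle directly.
- **Bystanders:** the shroud and one filter showed no visible shift. The other filter and the brush were out of the last picture, and the arm never came near them. The index arm did not move in the images.

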